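# Load two reagent bottles on the bench shaker and clamp them

## Robot

A 6-joint arm with a two-finger parallel gripper is mounted at the origin on a cart in front of the work surface, level with it; the furniture and walls round the work are solid. World frame = base frame: x ahead of the robot, y to its left, z up, the work surface at z = 0. Lengths are in m, angles in rad, forces in N, time in s.
With the tool pointing down it reaches from about 0.35 to 0.775 m from the base axis. Payload 5.5 kg.
Tool frame: the origin (TCP) lies at the very end of the fingers, on their centre line; the grasp point (between the pads) lies 19 mm behind it (bot.grasp_offset is the distance from the TCP to the grasp point, in m); z points along the fingers, y is the line along which they close (so a half turn about z gives the same grasp; the last joint's range is limited). The gripper opens to 85 mm and grips with 20 to 120 N. Pads are 22 mm wide; open, the fingers measure 114 mm over their backs; the gripper's body (76 mm by 85 mm) begins 54 mm behind the grasp point. The pads swing forward as they close: fully open they stand 13 mm farther back than shut.
Start: joints at [1.047, 0.313, 0.046, 1.304, 0, 1.431], TCP at [0.215, 0.533, 0.211] pointing down, gripper open.
Joint ranges: [-2.76, 2.76], [-0.86, 1.69], [-1.03, 1.26], [-2.2, 2.34], [-1.47, 1.5], [-3.14, 3.14]. Speed limits (rad/s): [2.57, 2.57, 3.14, 3.14, 3.14, 3.14].

## Interface

Orientations are given as a unit quaternion [w, x, y, z].
In Python, from bench import bot gives the robot as it stands. The module is installed in compiled form; this text tells all that it offers. Calls block until the motion is done:
- bot.reach(position, orientation): joint-space move of the TCP to a pose.
- bot.move_straight(position, attitude=None, speed=0.15, max_force=None): straight line of the TCP; attitude=None keeps the orientation; speed is the mean speed in m/s. With max_force (N) it stops when the force on the tool has changed by that much, and returns True; else False.
- bot.movej(angles): joint-space move.
- bot.command_gripper(opening, force=None): finger opening in m; force is the grip in N (None keeps the last); returns when the fingers have stopped.
- bot.wait(seconds).
- bot.solve_ik(position, orientation): joint angles nearest the present ones, or None.
- bot.snapshot(name): name is "side" or "top" or "wrist"; returns a dict with "pixels" (400x640x3 uint8, red, green, blue), "intrinsics" (3x3 intrinsics, pixels), "view" (4x4, takes a point from world to camera coordinates). Camera axes: x right, y down, z forward; pixel columns grow to the right and rows downward; lengths in m; the calibration is good to about 2 mm. A picture is of the moment at which its call begins. There is no depth.
A pose or a line that the arm cannot do raises bot.PlanningError and nothing moves.
- bot.hand_in(): hands the job in; it is judged then, once.
Readings, each from a call of its own:
- bot.current_time(): time.
- bot.current_qpos(): joint angles.
- bot.current_joint_velocities(): joint speeds.
- bot.current_joint_efforts(): joint torques, N m.
- bot.current_eef_pos(): TCP position.
- bot.current_orientation(): TCP orientation.
- bot.current_contact_force(): force on the tool from outside, world axes, zero at the start.
- bot.current_moment(): the same for the moment, N m.
- bot.current_finger_gap(): finger opening in m.
- bot.current_grip_force(): force on a finger pad.
Only numpy, scipy, OpenCV 4.12 (cv2) and the standard library are available. Lean on these libraries where they do the work, as an engineer would, in place of code of your own. Each camera call takes 0.05 s, during which the arm holds its last target. There are 200 camera calls.

## Task

Load the shaker: lift the two big amber bottles from the worktop and stand them gently upright on its platform between the rear jaw and the clamp bar, one at each vee of the jaw, either bottle on either side. Then slide the clamp bar by its knob towards the jaw until both bottles are seated in their vees and the bar is snug against them, not forced. Let go, with both bottles upright; never drop or tip a bottle, and leave the dropper bottle and the timer where they are.

Things in the scene. Friction and masses are not known exactly. Their poses are not given: they have to be found in the camera images.
- bottle_a_mid (a point): Amber reagent bottle with a blank paper label and a black ribbed screw cap, fixed on; stands on the worktop at first. 132 mm tall; body 62 mm across, straight up to 80 mm, then a shoulder; cap 38 mm across, 108 to 132 mm above the foot. About 0.3 kg. The point is on its axis half-way up, 66 mm above its foot; z is its axis, upwards. Grip the cap, 53 mm above this point.
- bottle_b_mid (a point): The second amber bottle, identical to the first in everything; the point likewise half-way up.
- platform (a point): Centre of the platform of the shaker, a fixed white bench instrument, on the platform's flat grey mat, 70 mm above the worktop. Platform 272 mm (x) by 246 mm (y). x points from the clamp bar to the rear jaw, roughly away from the robot; y left, z up; the pocket points have the same axes. Low rails, 10 mm high, run along both sides, 109 mm from the middle.
- pocket_left (a point): Where a bottle's axis meets the platform when it is seated in the left (+y) vee of the rear jaw, a fixed folded steel strip along y, upper edge 38 mm above the platform. The vee is 84 degrees wide, 66 mm across its mouth, 37 mm deep; its bottom is 46 mm beyond (+x) this point. A bottle stood up to 12 mm short of it (-x) and within 6 mm sideways is slid in and centred by the bar.
- pocket_right (a point): The same for the right (-y) vee; 92 mm from the left one.
- clamp_bar (a joint): Slide of the clamp bar (m): a steel strip with two vees like the jaw's, facing them, on a crossbar that runs on the side rails; upper edge 36 mm above the platform. 0 is fully open; it grows along the platform's +x, to the jaw; 0.055 when it just bears on two seated bottles; stop at 0.064. Starts at 0 to 0.025, slides stiffly (3 N, up to 15 N when pushing bottles), stays where left.
- clamp_knob (a point): Upright round black knob that moves the clamp bar, 23 mm across, at the robot's end of a wire wishbone, 63 mm before the crossbar (-x). The point is on its axis, 52 mm above the platform, at the height to grip; its top is 70 mm and the wishbone's wires 21 mm above the platform. Knob and bar move as one, only along the platform's x.
- dropper_mid (a point): Small dropper bottle, 33 mm across and 102 mm tall with a rubber bulb, a bystander on the worktop; the point is half-way up.
- timer_mid (a point): White bench timer, 66 mm square and 20 mm high, a bystander on the worktop; the point is half-way up.

How it is judged:
On the way, in this order (a step that is already met when the one before it is completed fails the run):
1. Both bottles stand upright and released on the platform, one before each vee (axis within 25 mm of its pocket point) (((horizontal distance between bottle_a_mid and pocket_left below 0.025 m and z of bottle_a_mid in the frame of pocket_left between 0.061 and 0.071 m and angle between each of bottle_a_mid, bottle_b_mid's own z axis and vertical below 0.06 rad and horizontal distance between bottle_b_mid and pocket_right below 0.025 m and z of bottle_b_mid in the frame of pocket_right between 0.061 and 0.071 m) or (horizontal distance between bottle_a_mid and pocket_right below 0.025 m and z of bottle_a_mid in the frame of pocket_right between 0.061 and 0.071 m and angle between each of bottle_a_mid, bottle_b_mid's own z axis and vertical below 0.06 rad and horizontal distance between bottle_b_mid and pocket_left below 0.025 m and z of bottle_b_mid in the frame of pocket_left between 0.061 and 0.071 m)) and contact force between each of bottle_a, bottle_b and the fingers below 0.1 N), for 0.2 s.
2. The clamp bar is snug, with both bottles seated in their vees (((horizontal distance between bottle_a_mid and pocket_left below 0.006 m and z of bottle_a_mid in the frame of pocket_left between 0.061 and 0.071 m and angle between each of bottle_a_mid, bottle_b_mid's own z axis and vertical below 0.06 rad and horizontal distance between bottle_b_mid and pocket_right below 0.006 m and z of bottle_b_mid in the frame of pocket_right between 0.061 and 0.071 m) or (horizontal distance between bottle_a_mid and pocket_right below 0.006 m and z of bottle_a_mid in the frame of pocket_right between 0.061 and 0.071 m and angle between each of bottle_a_mid, bottle_b_mid's own z axis and vertical below 0.06 rad and horizontal distance between bottle_b_mid and pocket_left below 0.006 m and z of bottle_b_mid in the frame of pocket_left between 0.061 and 0.071 m)) and value of joint clamp_bar above 0.052 m), for 0.2 s.
At the end, for the whole second after the job is handed in: One bottle stands in each vee (its axis within 6 mm of the pocket point, foot on the platform within 5 mm, upright within 0.06 rad), the clamp bar is snug against them (joint at least 0.052, that is, within 3 mm of bearing on both seated bottles) and everything is at rest (all of step 2 and linear speed of each of bottle_a, bottle_b below 0.02 m/s and velocity of joint clamp_bar below 0.005 m/s); the robot touches nothing.
It fails at once if A bottle is tipped by more than 20 degrees (angle between any of bottle_a_mid, bottle_b_mid's own z axis and vertical above 0.35 rad).
It fails at once if A bottle is dropped (falls freely, touched by nothing, faster than 0.4 m/s) ((contact force between bottle_a and anything else below 0.01 N and linear speed of bottle_a above 0.4 m/s) or (contact force between bottle_b and anything else below 0.01 N and linear speed of bottle_b above 0.4 m/s)).
It fails at once if A bottle is banged down or the clamp is forced (more than 100 N between the bottle and the shaker) (contact force between any of bottle_a, bottle_b and shaker above 100 N).
It fails at once if The dropper bottle or the timer is moved by more than 25 mm (distance of any of dropper_mid, timer_mid from where it was at the start of the episode above 0.025 m).
It also fails if it takes over 61 s, if anything falls off the work surface, if the arm or the gripper's body presses on something with over 40 N, if the wrist force passes 120 N, or if a joint passes its speed limit or range.

## Working session

There is one attempt and no reset: what is moved stays moved. The work goes in short steps, each a Python script; the robot and the scene stay as the last script left them, time stands still between calls to the robot, and variables do not carry over. Pictures are saved under pics/ and viewed, at most 10 in all, crops included, and the job is handed in when it is done.

```bash
mkdir -p pics; cat > h.py <<'E'
import numpy as np, cv2
from bench import bot
def snap(n,f=None):
    s=bot.snapshot(n)
    if f: cv2.imwrite('pics/'+f,s['pixels'][:,:,::-1])
    return s
def ray(s,u,v):
    K=np.array(s['intrinsics']);V=np.array(s['view']);R=V[:3,:3]
    d=R.T@np.linalg.solve(K,[u,v,1.]);return -R.T@V[:3,3],d
def onz(s,u,v,z):
    o,d=ray(s,u,v);return o+d*(z-o[2])/d[2]
def proj(s,p):
    V=np.array(s['view']);c=V[:3,:3]@np.array(p)+V[:3,3];q=np.array(s['intrinsics'])@c;return q[:2]/q[2]
E
python3 - <<'E'
from h import *
for n in ('side','top'):
    s=snap(n,n+'0.png');print(n,ray(s,320,200),s['intrinsics'][0])
print(bot.current_orientation(),bot.current_time())
E
```

```text
side (array([ 0.17588892, -0.54242084,  0.69016565]), array([ 0.38792606,  0.72787434, -0.56551235])) [379.3183577    0.         323.59862354]
top (array([0.50861808, 0.16924824, 1.08015161]), array([ 0.07368123, -0.01640819, -0.99720277])) [425.2476854    0.         316.22753887]
[-2.67167826e-04  1.90741512e-01  9.81639955e-01 -7.76423437e-04] 0.1
```

View pics/side0.png

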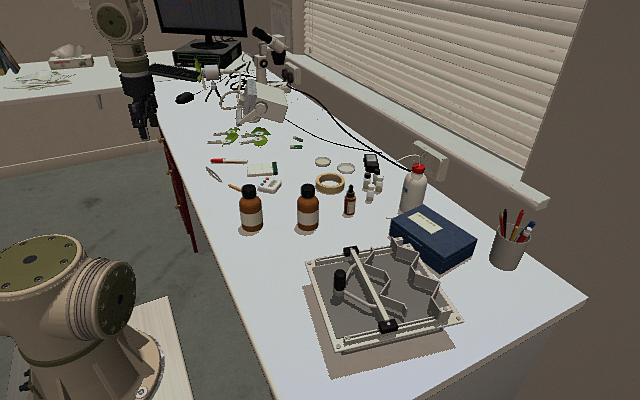

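View pics/top0.png

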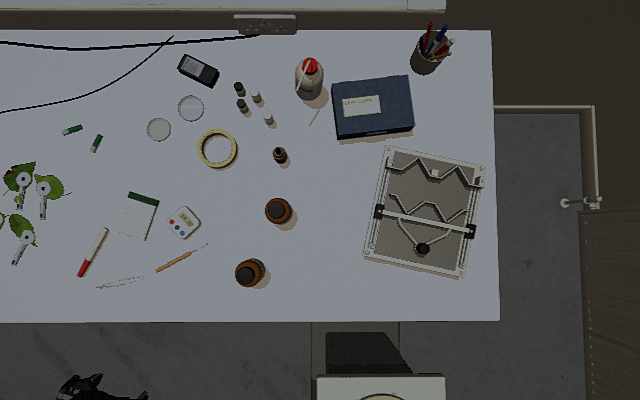

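The side view shows the two amber bottles with caps near (249,191) and (307,191), the dropper at (349,203), and the shaker at lower right. In the top view the caps are at about (278,210) and (249,272), the knob at (422,249), and the jaw runs along the far side at about (435,172). Next I'll enlarge the shaker.

```bash
python3 - <<'E'
from h import *
a=cv2.imread('pics/top0.png')[138:286,352:500]
cv2.imwrite('pics/c1.png',cv2.resize(a,None,fx=4,fy=4,interpolation=cv2.INTER_CUBIC))
E
```

```text
(no output)
```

View pics/c1.png

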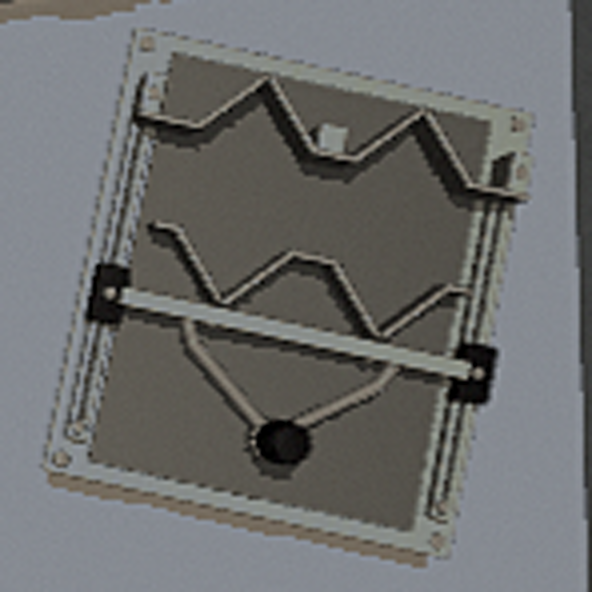

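The crop shows the shaker corners at about (137,29), (533,115), (447,557) and (45,470). The jaw vee bottoms are at (267,79) and (424,113), the bar vee bottoms at (222,302) and (380,334), and the knob at (283,441).

```bash
python3 - <<'E'
from h import *
s=snap('top');d=snap('side')
P=lambda u,v,z:onz(s,352+u/4-.375,138+v/4-.375,z)
c=[P(*q,.07) for q in((137,29),(533,115),(447,557),(45,470))]
print('corners',np.round(c,4));print([np.linalg.norm(c[i]-c[i-1]).round(4) for i in range(4)],'ctr',np.mean(c,0))
jl,jr=P(267,79,.108),P(424,113,.108);bl,br=P(222,302,.106),P(380,334,.106)
print('jaw',jl,jr,np.linalg.norm(jl-jr),'bar',bl,br)
y=(jl-jr)+(bl-br)+ (c[0]-c[1])+(c[3]-c[2]);yaw=np.arctan2(-y[0],y[1]);x=np.array([np.cos(yaw),np.sin(yaw),0])
x2=(c[0]+c[1]-c[2]-c[3]);print('yaw',yaw,np.arctan2(x2[1],x2[0]))
g=((jl+jr-bl-br)/2)@x;print('gap',g,'q',.055-(g-.092))
print('pockets',jl-.046*x,jr-.046*x,'knob',P(283,441,.14))
# caps: dark blobs
for n,im,rois in(('top',s,((255,190,300,230),(228,252,272,292),(408,238,436,260))),('side',d,((236,180,264,206),(294,180,322,206),(330,264,350,292)))):
    for (a,b,e,f) in rois:
        h=im['pixels'][b:f,a:e].astype(int);m=(h.max(2)<60)&(h.max(2)-h.min(2)<22)
        k,l,st,ce=cv2.connectedComponentsWithStats(m.astype(np.uint8));i=1+st[1:,4].argmax()
        u,v=ce[i]+[a,b];print(n,st[i],round(u,1),round(v,1),onz(im,u,v,.12 if f!=260 and f!=292 or e==272 else .125))
E
```

```text
corners [[ 0.7158 -0.0064  0.07  ]
 [ 0.6631 -0.2437  0.07  ]
 [ 0.4005 -0.1849  0.07  ]
 [ 0.4524  0.0518  0.07  ]]
[np.float64(0.2698), np.float64(0.2431), np.float64(0.2692), np.float64(0.2423)] ctr [ 0.55792559 -0.09580185  0.07      ]
jaw [ 0.67861854 -0.07463019  0.108     ] [ 0.65859598 -0.16509296  0.108     ] 0.09265211707374034 bar [ 0.54980594 -0.04670036  0.106     ] [ 0.53115832 -0.13714438  0.106     ]
yaw -0.21535900752420098 -0.21907087642349052
gap 0.13113596490945834 q 0.015864035090541663
pockets [ 0.63368115 -0.06480008  0.108     ] [ 0.61365859 -0.15526284  0.108     ] knob [ 0.47163242 -0.07144951  0.14      ]
top [ 13  11  17  18 230] 275.9 209.5 [0.5582605  0.25308009 0.12      ]
top [  8  15  19  18 250] 245.1 275.1 [0.41182199 0.32158728 0.12      ]
top [  5   3  23  17 181] 422.0 249.1 [ 0.46826841 -0.07447876  0.125     ]
side [  5   4  15  15 183] 248.5 191.1 [0.41153977 0.31600921 0.12      ]
side [  7   4  14  15 178] 307.4 190.8 [0.55670685 0.24654085 0.12      ]
side [  3   5  17  23 261] 339.9 279.9 [ 0.46786091 -0.08571878  0.125     ]
```

```bash
cat >> h.py <<'E'
YAW=-.217
X=np.array([np.cos(YAW),np.sin(YAW),0]);Y=np.array([-X[1],X[0],0])
def quat(a): # tool down, closing line at world angle a
    f=(a+np.pi/2)/2;return [0,np.cos(f),np.sin(f),0]
def tip(s):
    return np.round(bot.current_eef_pos(),4)
E
python3 - <<'E'
from h import *
A=np.array([.412,.3205]);B=np.array([.558,.252])
for p,a in((A,1.2),(A,YAW),(A,YAW+np.pi),(B,1.2),([.63,-.065],YAW),([.63,-.065],YAW+np.pi),([.63,-.065],YAW+np.pi/2),([.61,-.155],YAW+np.pi/2)):
    q=bot.solve_ik([*p,.17],quat(a));print(p,a,None if q is None else np.round(q,2))
bot.reach([*A,.27],quat(1.2))
s=snap('wrist','w1.png');print(bot.current_time(),ray(s,320,200),proj(s,[*A,.132]))
E
```

```text
[0.412  0.3205] 1.2 [ 0.51  0.23 -0.17  1.17  0.    0.88]
[0.412  0.3205] -0.217 [ 0.51  0.23 -0.17  1.17  0.    2.3 ]
[0.412  0.3205] 2.924592653589793 [ 0.51  0.23 -0.17  1.17  0.   -0.85]
[0.558 0.252] 1.2 [0.29 0.4  0.07 1.24 0.   0.66]
[0.63, -0.065] -0.217 [-0.23  0.44  0.13  1.26  0.    1.56]
[0.63, -0.065] 2.924592653589793 [-0.23  0.44  0.13  1.26  0.   -1.58]
[0.63, -0.065] 1.3537963267948965 [-0.23  0.44  0.13  1.26  0.   -0.01]
[0.61, -0.155] 1.3537963267948965 [-0.38  0.43  0.12  1.26  0.   -0.16]
1.3833 (array([0.34774184, 0.34610229, 0.43181138]), array([ 0.26583647, -0.08338541, -0.96061593])) [313.32403971 182.01532591]
```

View pics/w1.png

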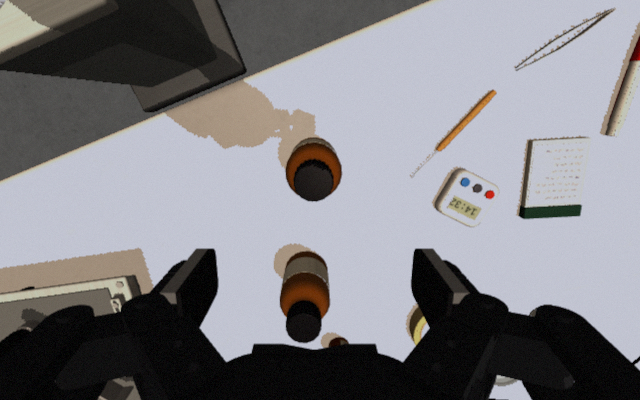

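A's cap is at (314,181), within 1 px of the prediction of (313,182), so I'll grasp it and place it in the right pocket.

```bash
cat >> h.py <<'E'
ANG=YAW+np.pi/2
def pick(p):
    bot.command_gripper(.06)
    bot.reach([*p,.19],quat(ANG))
    bot.move_straight([*p,.100],speed=.12)
    bot.command_gripper(.02,force=45)
    print('gap',bot.current_finger_gap(),'grip',bot.current_grip_force())
    bot.move_straight([*p,.13],speed=.05); bot.move_straight([*p,.26],speed=.18)
    print('gap',bot.current_finger_gap(),'F',np.round(bot.current_contact_force(),1),bot.current_time())
def place(p):
    bot.reach([*p,.26],quat(ANG))
    bot.move_straight([*p,.185],speed=.12)
    bot.wait(.2)
    r=bot.move_straight([*p,.166],speed=.02,max_force=4)
    print('touch',r,tip(0),np.round(bot.current_contact_force(),1))
    bot.command_gripper(.06)
    t=bot.current_eef_pos(); bot.move_straight([*t[:2],.25],speed=.15)
    print(bot.current_time())
PL=np.array([.6335,-.0648]);PR=np.array([.6138,-.1548])
E
python3 - <<'E'
from h import *
pick([.412,.3205])
place(PR-.005*X[:2])
s=snap('wrist','w2.png');print(proj(s,[*PR-.005*X[:2],.202]),proj(s,[*PL,.108]),proj(s,[*(PL+.046*X[:2]),.108]),proj(s,[*(PR+.046*X[:2]),.108]))
snap('top','t2.png');s=snap('side','s2.png');print(proj(s,[*PR-.005*X[:2],.202]))
E
```

```text
gap 0.035897898614919856 grip 44.590076208114624
gap 0.03576025647209813 F [-0.7 -0.6 -3.5] 5.0417
touch True [ 0.6087 -0.1539  0.1714] [-0.5 -0.4  4.7]
9.5917
[313.1626364  213.48734277] [409.80142884 187.42672812] [406.16358969 232.45336551] [313.36333925 232.54477889]
[422.87740029 250.42799113]
```

View pics/w2.png

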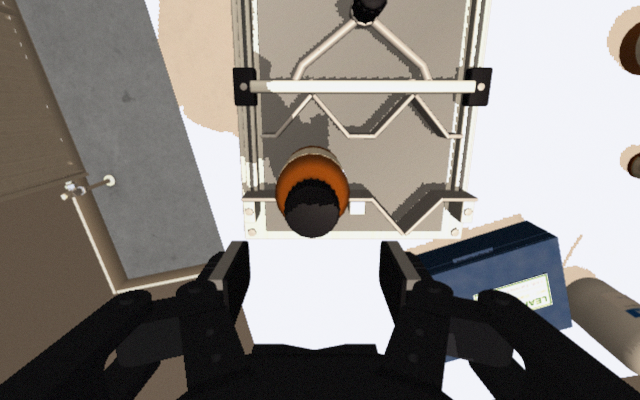

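Bottle A stands upright before the right vee. Its cap is at (312,211) against a predicted (313,213), and the left vee bottom is at (404,233) against (406,232). Next is B, with its cap checked from close up first.

```bash
python3 - <<'E'
from h import *
B=np.array([.558,.252])
bot.reach([*B,.27],quat(ANG))
s=snap('wrist');im=s['pixels']
u,v=proj(s,[*B,.132]).astype(int);h=im[v-45:v+45,u-45:u+45].astype(int)
m=((h.max(2)<75)&(h.max(2)-h.min(2)<16)).astype(np.uint8)
k,l,st,ce=cv2.connectedComponentsWithStats(m);i=1+st[1:,4].argmax()
print(u,v,st[i],ce[i]+[u-45,v-45])
cv2.imwrite('pics/w3.png',cv2.resize(im[v-60:v+60,u-60:u+60,::-1],None,fx=4,fy=4))
E
```

```text
314 180 [  26   23   39   42 1265] [314.10039526 178.82766798]
```

View pics/w3.png

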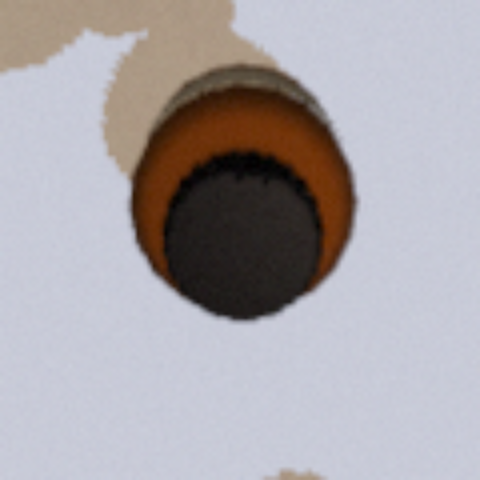

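B's cap top is centred at (241,243) in the crop, under 1 px from the predicted centre, so I'll pick it, place it and look.

```bash
python3 - <<'E'
from h import *
pick([.558,.252])
place(PL-.005*X[:2])
s=snap('wrist','w4.png')
for P in(PL,PR):print(proj(s,[*P-.005*X[:2],.202]))
K=np.array([.4716,-.0715]);bot.reach([*(K-.0*X[:2]),.25],quat(ANG)) 
s=snap('wrist','w5.png');print(proj(s,[*K,.14]),bot.current_time(),bot.solve_ik([*K,.105],quat(YAW)),bot.solve_ik([*K,.105],quat(YAW+np.pi)))
E
python3 -c "
import cv2,numpy as np
cv2.imwrite('pics/v.png',cv2.resize(np.vstack([cv2.imread('pics/w4.png')[:260],cv2.imread('pics/w5.png')[:260]]),None,fx=1,fy=1))"
```

```text
gap 0.03598090705000234 grip 44.71813201904297
gap 0.03560557574863737 F [ 0.1  0.4 -2.8] 14.8083
touch True [ 0.6285 -0.064   0.1715] [-1.  -1.5  4.7]
18.725
[313.56561325 213.69304435]
[176.91512759 213.79723037]
[313.66064011 188.66737738] 19.4917 [-0.31898072  0.18743804 -0.38910616  0.99425213  0.          1.46881561] [-0.31898072  0.18743804 -0.38910616  0.99425213  0.         -1.67277705]
```

View pics/v.png

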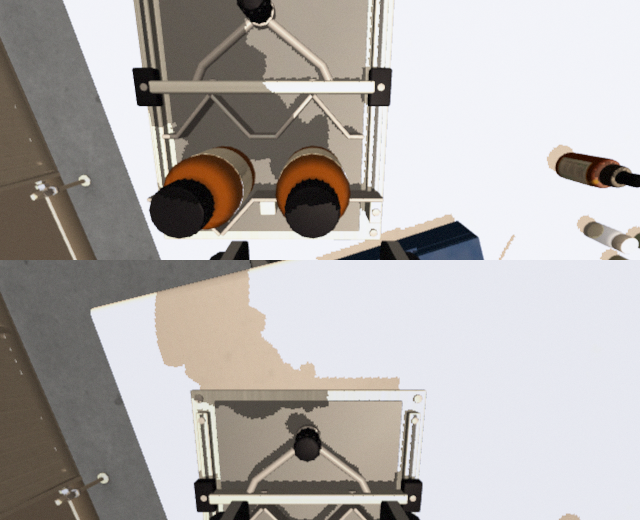

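Both bottles stand before their vees, with caps at (312,212) and (180,213) against predictions of (314,214) and (177,214). The knob is at about (308,184), about 6 px left of the prediction, so I'll correct for that and push the bar with the fingers straddling the knob along x.

```bash
python3 - <<'E'
from h import *
s=snap('wrist');k=onz(s,308,186,.14)[:2];print('knob',k)
bot.command_gripper(.06)
bot.reach([*k,.19],quat(YAW))
print('dn',bot.move_straight([*k,.103],speed=.1,max_force=8),tip(0))
bot.command_gripper(.01,force=30);print('gap',bot.current_finger_gap())
bot.wait(.2);p0=np.array(bot.current_eef_pos());f0=np.array(bot.current_contact_force())
r=bot.move_straight(p0+.044*X,speed=.02,max_force=22)
bot.wait(.2);p=np.array(bot.current_eef_pos())
print(r,(p-p0)@X,'lat',(p-p0)@Y,'F',np.array(bot.current_contact_force())-f0,bot.current_time())
s=snap('top','t6.png')
E
python3 -c "
import cv2
a=cv2.imread('pics/t6.png')[138:286,352:500]
cv2.imwrite('pics/c6.png',cv2.resize(a,None,fx=4,fy=4))"
```

```text
knob [ 0.46904516 -0.07584477]
dn False [ 0.4696 -0.076   0.1036]
gap 0.021536348022295572
False 0.03885941876967352 lat -1.155909504949194e-05 F [-14.14573903   2.54729246   8.07873972] 25.3917
```

View pics/c6.png

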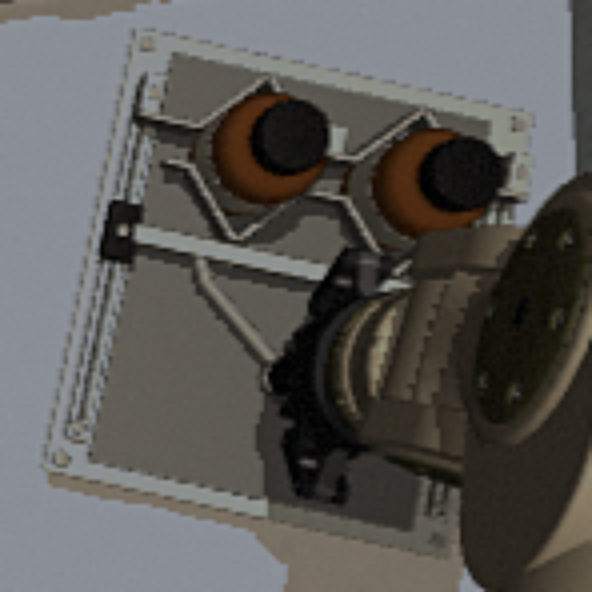

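The bar now bears on both bottles, with its left vee bottom at (237,238). I'll check the gap and push slightly more to see whether it is really seated.

```bash
python3 - <<'E'
from h import *
s=snap('top');P=lambda u,v,z:onz(s,352+u/4-.375,138+v/4-.375,z)
print('gap',(P(267,79,.108)-P(237,238,.106))@X)
p0=np.array(bot.current_eef_pos());f0=np.array(bot.current_contact_force())
r=bot.move_straight(p0+.010*X,speed=.02,max_force=18);bot.wait(.2)
p=np.array(bot.current_eef_pos());print(r,(p-p0)@X,np.array(bot.current_contact_force()),f0,bot.current_time())
E
```

```text
gap 0.09384080998599517
True -0.00037229649989354 [-1.97250318  0.68604227  6.93092612] [-12.27849973   1.80150815  14.00263235] 25.9583
```

```bash
python3 - <<'E'
from h import *
for d in(.006,.010):
    p0=np.array(bot.current_eef_pos())
    r=bot.move_straight(p0+d*X,speed=.012,max_force=35);bot.wait(.3)
    p=np.array(bot.current_eef_pos());print(r,(p-p0)@X,np.array(bot.current_contact_force())@X,bot.current_time())
s=snap('top','t7.png')
a=cv2.imread('pics/t7.png')[150:224,370:500];cv2.imwrite('pics/c7.png',cv2.resize(a,None,fx=6,fy=6,interpolation=cv2.INTER_CUBIC))
E
```

```text
False -5.884948875824575e-05 -15.463845494676272 26.875
False -7.0562257468687e-05 -25.712257460611475 27.65
```

View pics/c7.png

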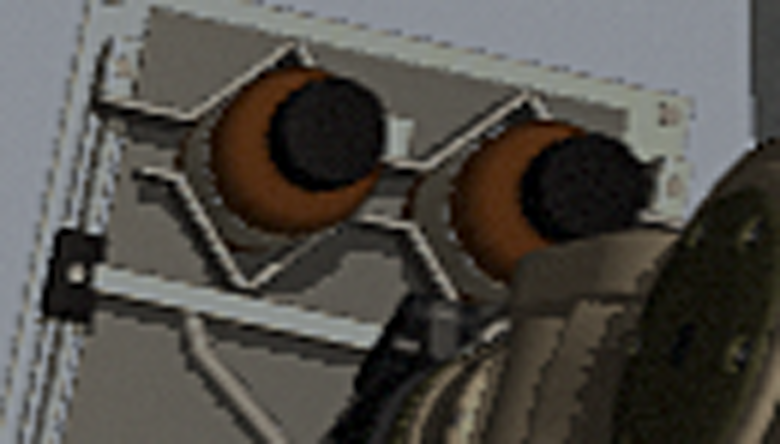

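No motion at 25 N, and both bottles sit in their vees with the bar closed on them, so they are seated. I'll relax, release and retreat.

```bash
python3 - <<'E'
from h import *
p=np.array(bot.current_eef_pos());bot.move_straight(p,speed=.02);bot.wait(.2)
print(np.array(bot.current_contact_force())@X)
bot.command_gripper(.05);p=np.array(bot.current_eef_pos())
bot.move_straight([*p[:2],.24],speed=.12)
bot.reach([.36,.1,.28],quat(ANG));bot.wait(.5)
s=snap('top','t8.png');print(bot.current_time())
a=cv2.imread('pics/t8.png')[138:286,352:500];cv2.imwrite('pics/c8.png',cv2.resize(a,None,fx=4,fy=4,interpolation=cv2.INTER_CUBIC))
E
```

```text
-0.28134948157862044
31.875
```

View pics/c8.png

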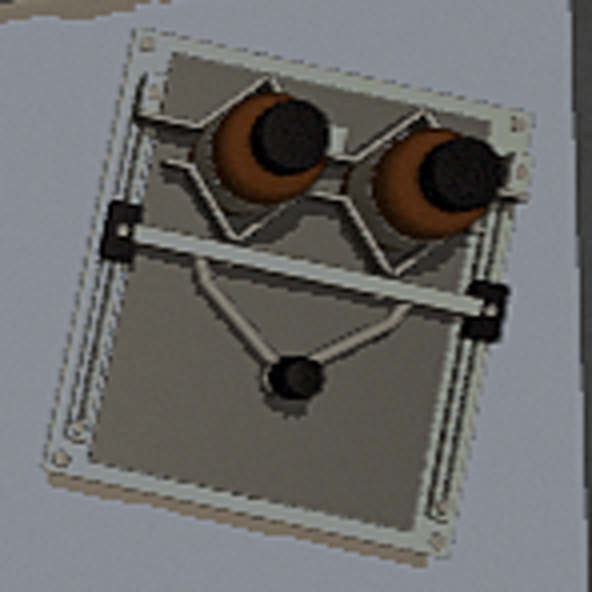

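Both bottles are upright and seated: the bar vee bottoms are unchanged at (237,238) and (396,271), and nothing is touching the robot.

```bash
python3 -c "
from bench import bot
print(bot.hand_in())"
```

```text
the job is handed in; nothing more can be done
None
```

Both bottles are upright and seated in their vees with the clamp bar snug against them (it didn't move under a 25 N push); the gripper has let go and the job was handed in at about 32 s, but `hand_in` returned no verdict.

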